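# Take the bearing out of a hinged housing and show it to the inspection camera

### The job

A customer has left a hinged bearing housing whose bearing has to be identified: draw the locking pin out of its lug and stand the pin upright in the small pin cup, then swing the housing's cap right back until it rests open. Lift the bearing out and hold it up to the inspection camera with its flat side square to the lens, its centre on the lens axis and about 80 mm in front of the lens. Finish while still holding the bearing there, steady and touching nothing but the gripper; do not touch the camera, and leave the other things lying on the counter where they are.

Things in the scene. Friction and masses are not known exactly. Their poses are not given: they have to be found in the camera images.
- housing: Fixed grey cast hinged bearing housing, foot 152 x 56 x 14 mm, 28 mm wide. Origin: underside, below the bore centre; z up; x points from the pin lug to the hinge, y along the bore. Bore centre and split at z = 60 mm; bearing groove 18 mm wide; closed arch to z = 102, grease nipple to 114 mm. Pin hole at x = -58 mm, 14 mm wide; lug x = -43 to -73, top z = 74 mm.
- cap (a joint): Hinge of the housing's upper half: 0 closed, grows as it swings up and back, away from the pin lug, to a stop at 1.95 rad. 0.4 kg, nearly free: falls shut from below about 1.1 rad, falls back on the stop from above about 1.5 rad. Cannot open while the pin is in.
- cap_ball (a point): Centre of the black ball knob, 18 mm in diameter, on a stem at the free front end of the cap; pinch it along the housing's y axis to lift the cap. Closed it is at x = -88, z = 67 mm of the housing; it swings on a circle about cap_hinge.
- cap_hinge (a point): Point on the cap's hinge axis (the axis is the housing's y axis), x = 48 mm, z = 60 mm of the housing.
- pin: Loose steel locking pin, 84 mm long, 0.07 kg, standing in the lug; lifts straight out. Origin: centre of its lower tip; z along it to the head. Shank 10 mm in diameter and 54 mm long with tapered tip, then a flange 22 mm in diameter and 3 mm thick, then a knurled round head 18 mm in diameter from 57 to 84 mm.
- pin_head (a point): Point on the axis of the pin inside the knurled head, 70 mm above the tip.
- bearing: Loose ball bearing, steel rings with black seals, 62 mm outside, 16 mm thick, 0.2 kg, standing on edge in the housing, its axis along the housing's y. Origin: centre of one flat side; z is its axis, its middle at z = 8 mm. With the cap open its upper half is free (top 90 mm above the counter): pinch it from above across the flat sides.
- bearing_center (a point): Centre of the bearing, on its axis in the middle of its thickness.
- pin_cup: Fixed turned steel cup, 31 mm outside, foot 48 mm in diameter, 48 mm high; round bore 18 mm wide, 42 mm deep (bore floor 6 mm above the counter). Origin: centre of its underside; z up. A pin in it stands with its tip on the bore's floor and leans at most about 0.2 rad.
- cup_mouth (a point): Centre of the cup's mouth, 48 mm above the counter.
- camera: Fixed inspection camera: black level barrel 36 mm in diameter (42 mm at the lens ring) on a post 226 mm high over a dark foot 120 x 90 x 14 mm. Origin: centre of the foot's underside; z up; it looks along its own -x axis, roughly towards the robot. Lens axis 200 mm above the counter.
- lens (a point): Centre of the front of the camera's lens, x = -65 mm, z = 200 mm of the camera.
- focus (a point): Point on the lens axis 80 mm in front of the lens, 200 mm above the counter, where the bearing's centre belongs.
- spare_bearing: Bystander: another bearing, 62 mm outside and 17 mm thick, lying flat on the counter, loose. Origin: centre of its underside.
- spare_carton: Bystander: white square bearing carton 58 x 58 x 32 mm, loose. Origin: centre of its underside.
- screwdriver: Bystander: yellow-handled screwdriver 190 mm long, lying along its y axis, loose. Origin: centre of its underside.
- shaft_seal: Bystander: flat black shaft seal ring, 72 mm outside and 10 mm thick, lying on the counter, loose. Origin: centre of its underside.
Not all that is in view belongs to the job. Leave any green or turquoise look-alike of the pin_cup alone.

How it is judged:
On the way, in this order (a step that is already met when the one before it is completed fails the run):
1. the pin stands in the cup, let go (horizontal distance between pin and pin_cup below 0.01 m and height (world z) of pin below 0.012 m and angle between pin's own z axis and vertical below 0.3 rad and contact force between the fingers and pin below 0.2 N), for 0.2 s.
2. the cap rests open, let go, while the bearing still lies in the housing (value of joint cap above 1.75 rad and distance between bearing_center and housing below 0.068 m and contact force between the fingers and housing below 0.2 N), for 0.2 s.
At the end, for the whole second after the job is handed in: Bearing held still in the grip, touching nothing else; its centre within 15 mm of the focus point, its axis within 0.14 rad of the lens axis. Pin in the cup, tip under 12 mm high and within 10 mm of its axis, lean under 0.3 rad. Cap open beyond 1.75 rad. Bystanders moved under 20 mm (distance between bearing_center and focus below 0.015 m and angle between the z axis of bearing and the x axis of camera, either way round below 0.14 rad and linear speed of bearing below 0.02 m/s and angular speed of bearing below 0.2 rad/s and contact force between the fingers and bearing above 2 N and contact force between bearing and housing below 0.1 N and contact force between bearing and camera below 0.1 N and value of joint cap above 1.75 rad and horizontal distance between pin and pin_cup below 0.01 m and height (world z) of pin below 0.012 m and angle between pin's own z axis and vertical below 0.3 rad and distance of each of spare_bearing, spare_carton, screwdriver, shaft_seal from where it was at the start of the episode below 0.02 m); the arm keeps its last pose, push and grip.
It fails at once if the camera is touched (contact force between anything else and camera above 1 N).
It fails at once if a bystander is moved by 20 mm or more (distance of any of spare_bearing, spare_carton, screwdriver, shaft_seal from where it was at the start of the episode above 0.02 m).
It also fails if it takes over 64 s, if anything falls off the work surface, if the arm or the gripper's body presses on something with over 40 N, if the wrist force passes 120 N, or if a joint passes its speed limit or range.

### The arm

A 6-joint arm with a two-finger parallel gripper is mounted at the origin on a cart in front of the work surface, level with it; the furniture and walls round the work are solid. World frame = base frame: x ahead of the robot, y to its left, z up, the work surface at z = 0. Lengths are in m, angles in rad, forces in N, time in s.
With the tool pointing down it reaches from about 0.35 to 0.975 m from the base axis. Payload 4.9 kg.
Tool frame: the origin (TCP) lies at the very end of the fingers, on their centre line; the grasp point (between the pads) lies 19 mm behind it; z points along the fingers, y is the line along which they close (so a half turn about z gives the same grasp; the last joint's range is limited). The gripper opens to 85 mm and grips with 20 to 120 N. Pads are 22 mm wide; open, the fingers measure 114 mm over their backs; the gripper's body (76 mm by 85 mm) begins 54 mm behind the grasp point. The pads swing forward as they close: fully open they stand 13 mm farther back than shut.
Start: joints at [-1.418, 0.053, 1.613, -0, 1.476, -0.119], TCP at [0.168, -0.602, 0.231] pointing down, gripper open.
Joint ranges: [-3.01, 3.01], [-1.01, 2.22], [0.06, 2.58], [-1.02, 4.17], [0.09, 2.62], [-3.14, 3.14]. Speed limits (rad/s): [2.57, 2.57, 3.14, 3.14, 3.14, 3.14].

### API

Orientations are given as a unit quaternion [w, x, y, z].
In Python, from plant import * gives the robot as it stands.
- The arm moves only by the tool jog_arm, never from a script. Its argument "moves" is a list that holds one entry, the list of rows, each a list of 7 numbers: the finger opening in cm, from 0 to 8.54, then the shift along the tool's x, y, z in cm, then the turn, a rotation vector about the tool's x, y, z in rad. A call has 1 to 20 rows; each row shifts and turns the commanded pose from where the row before left it, along the tool's axes as they then stand; what a row does not reach is not made up. A row lasts 1/12 s, in which the tool goes at most 41.7 mm and 7.16 degrees, less where a joint would pass 70% of its speed; a pose out of reach is approached as far as the arm can. A call is refused whole if a number of a shift passes 4.17 or a number of a turn 0.125, either way. A call with a gripper value outside its range is refused whole. The fingers move at their own pace and stop on an object; the grip force is fixed at half the most. Time passes only in rows, so rows that do not move let the fingers close. It gives the time, the measured TCP pose, the force, the opening and the grip force at its end, in the units of the state.
- state(): the state, without advancing time (a new reading comes with each control period).
- grab_frame(name): name is "scene" or "top" or "wrist"; returns a dict with "color" (480x640x3 uint8, blue, green, red), "depth" (480x640 float32, m along the optical axis (not along the pixel's ray), 0 where there is no reading), "fx", "fy", "cx", "cy" (pixels), "R" (3x3) and "t" (3): a world point X has camera coordinates R X + t. Camera axes: x right, y down, z forward; pixel columns grow to the right and rows downward; lengths in m; the calibration is good to about 2 mm. A picture is of the moment at which its call begins.
- job_done(): hands the job in; it is judged then, once.
Trained networks look in a picture, given as the dict that the camera call returned (one of the last four; its "shot" number tells which), for a name from the list of things; names that differ only in an ending like _2 or _b are one class to them, and where a whole thing is asked for, a point or a joint stands for the part that bears it (a point fixed in the world has none). Each returns a list of dicts, best first, with "p" (0 to 1); they miss things now and then, are a little off and sometimes report something else, mostly with a low value. They report only what shows in the picture. A call takes as long as a camera call. They do not tell look-alikes from the thing itself.
- recognise(name, picture): "rect" ([centre column, centre row, width, height] in pixels, round what is visible of it).
- regions_of(name, picture): "pixels" (480x640 bool, what is visible of it) and "rect" ([centre column, centre row, width, height] in pixels, round what is visible of it).
The state is a dict: "time": time; "joint_pos": joint angles; "joint_vel": joint speeds; "joint_efforts": joint torques, N m; "tool_pos": TCP position; "tool_rot": TCP orientation; "contact_force": force on the tool from outside, world axes, zero at the start; "ft_torque": the same for the moment, N m; "gripper_width": opening from 0.0 (shut) to 1.0 (fully open); "grasp_force": force on a finger pad.
Only numpy, scipy, OpenCV 4.12 (cv2) and the standard library are available. Lean on these libraries where they do the work, as an engineer would, in place of code of your own. Each camera call takes 0.05 s, during which the arm holds its last target. There are 200 camera calls.

## Working session

There is one attempt and no reset: what is moved stays moved. The work goes in short steps, Python scripts to look and compute and a tool call to move; the robot and the scene stay as the last step left them, time stands still between calls to the robot, and variables do not carry over. Pictures are saved under pics/ and viewed, at most 10 in all, crops included, and the job is handed in when it is done.

Besides the shell and the picture viewer there is one more tool, called after "Emit:" as name(argument=value, ...), one argument or row to a line, values as JSON. jog_arm: Moves the arm, as the interface text tells. Its arguments: {"type":"object","properties":{"moves":{"type":"array"}},"required":["moves"]}

```bash
mkdir -p pics; cat > h.py <<'E'
from plant import *
import numpy as np, cv2
from scipy.spatial.transform import Rotation as Ro
def pts(f,mask):
    v,u=np.nonzero(mask&(f["depth"]>0)); d=f["depth"][v,u]
    c=np.stack([(u-f["cx"])/f["fx"]*d,(v-f["cy"])/f["fy"]*d,d],1)
    return (c-f["t"])@f["R"]
def pix(f,X):
    c=np.asarray(f["R"])@X+f["t"]; return c[0]/c[2]*f["fx"]+f["cx"],c[1]/c[2]*f["fy"]+f["cy"]
def tr():
    s=state(); q=s["tool_rot"]; return np.array(s["tool_pos"]),Ro.from_quat([q[1],q[2],q[3],q[0]])
E
python3 - <<'E'
from h import *
np.set_printoptions(precision=4,suppress=True)
print(state())
names=["housing","cap_ball","pin","bearing","pin_cup","camera","lens","spare_bearing","spare_carton","screwdriver","shaft_seal"]
F={}
for n in ("top","scene"):
    f=grab_frame(n); cv2.imwrite(f"pics/{n}0.png",f["color"]); print(n,f["t"],-np.asarray(f["R"]).T@f["t"])
    for k in names:
        for r in regions_of(k,f)[:3]:
            P=pts(f,r["pixels"])
            if len(P)and r["p"]>.2: print(n,k,round(r["p"],2),np.round(r["rect"]),np.median(P,0),P.min(0),P.max(0),len(P))
E
```

```text
{'time': 0.0, 'joint_pos': array([-1.418 ,  0.0534,  1.6143, -0.    ,  1.476 , -0.119 ]), 'joint_vel': array([ 0.0005, -0.0003, -0.0004,  0.0005, -0.0005,  0.001 ]), 'joint_efforts': array([  0.0009, -39.3683, -37.0174,  -0.    ,   0.0071,   0.    ]), 'tool_pos': array([ 0.1677, -0.6014,  0.2301]), 'tool_rot': array([-0.001 ,  0.9908,  0.1355, -0.    ]), 'contact_force': array([0.1803, 0.2503, 0.1657]), 'ft_torque': array([-0.0323, -0.0066, -0.0007]), 'grasp_force': 0.0, 'gripper_width': 0.9983584390950987}
top [0.0083 0.5982 1.0561] [ 0.4304 -0.0024  1.1349]
top housing 0.84 [405. 265.  40.  71.] [ 0.5489 -0.1701  0.068 ] [ 0.4635 -0.2242 -0.0023] [ 0.63   -0.1339  0.1199] 1477
top cap_ball 0.62 [408. 265.  27.  62.] [ 0.5523 -0.1755  0.0931] [ 0.4655 -0.2087  0.0137] [ 0.6111 -0.1507  0.1199] 656
top cap_ball 0.54 [223. 199.  62.  68.] [0.6752 0.239  0.0193] [ 0.6137  0.1986 -0.0026] [0.7566 0.3301 0.2321] 2628
top pin 0.6 [223. 198.  56.  73.] [0.6752 0.2389 0.0197] [ 0.6137  0.1986 -0.0025] [0.7803 0.3227 0.2321] 2641
top pin 0.49 [418. 279.  11.  12.] [ 0.4997 -0.1885  0.1026] [
[... 2408 characters left out ...]
.] [0.6718 0.2512 0.0157] [ 0.6122 -0.0501 -0.7747] [1.733 0.293 0.228] 3128
scene spare_bearing 0.66 [460. 263.  23.  26.] [ 0.4601 -0.2904  0.0146] [ 0.2266 -0.3398 -0.0044] [0.5027 0.0427 0.4194] 512
scene spare_carton 0.65 [436. 230.  26.  23.] [ 0.57   -0.3134  0.0303] [ 0.5362 -0.3595 -0.0021] [ 0.6162 -0.2808  0.0362] 559
scene spare_carton 0.45 [400. 255.  67.  54.] [ 0.5345 -0.1665  0.0391] [ 0.4615 -0.2688 -0.0055] [ 0.658  -0.1296  0.1141] 2011
scene screwdriver 0.66 [219. 424.  90.  70.] [0.415  0.3965 0.0179] [ 0.3976  0.2608 -0.0037] [0.4455 0.4479 0.0291] 885
scene shaft_seal 0.87 [303. 291.  32.  29.] [0.6085 0.0699 0.008 ] [ 0.5776  0.0299 -0.0047] [0.6494 0.1016 0.0127] 320
```

View pics/top0.png

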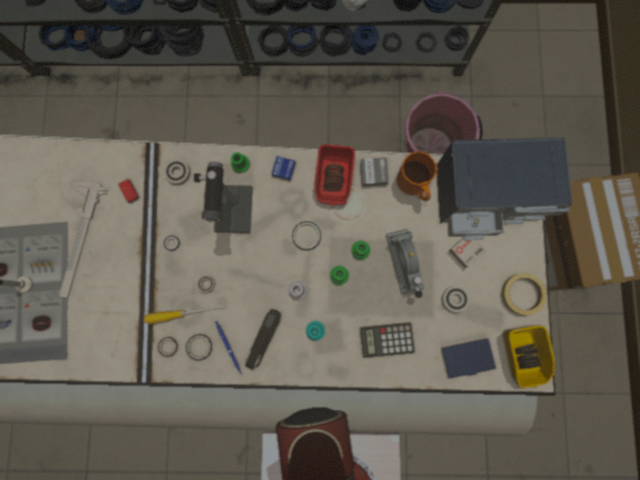

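View pics/scene0.png

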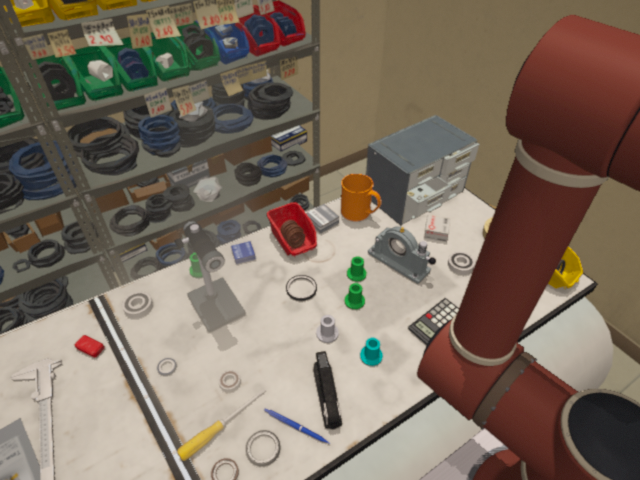

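The top view shows the grey cup at pixel (298,290). The green cups at (361,250) and (339,275) and the turquoise one at (315,330) are look-alikes. The housing runs from about (395,235) at the hinge to (418,293) at the ball, and the camera foot is at (234,209). Next I fit the poses.

```bash
cat > fit.py <<'E'
from h import *
np.set_printoptions(precision=4,suppress=True)
def box(P):
    (c,s,a)=cv2.minAreaRect(P[:,:2].astype(np.float32)*1000); return np.array(c)/1000,s,a
F=[grab_frame(n) for n in("top","scene")]
def cl(f,lo,hi):
    P=pts(f,f["depth"]>0); return P[np.all((P>lo)&(P<hi),1)]
for f,n in zip(F,("top","scene")):
    H=cl(f,[.43,-.255,.006],[.66,-.12,.13]); print(n,"housing",box(H),len(H))
    A=H[H[:,2]>.078]; print(" arch",box(A),len(A))
    C=cl(f,[.58,.15,.009],[.76,.34,.018]); print(" foot",box(C),len(C),np.median(C[:,:2],0))
    B=cl(f,[.55,.15,.17],[.80,.34,.24]); print(" barrel",box(B),B.min(0),B.max(0),len(B))
    U=cl(f,[.44,.04,.044],[.52,.12,.055]); print(" cup",U.mean(0),U.min(0),U.max(0),len(U))
    np.save(f"/tmp/{n}H",H);np.save(f"/tmp/{n}B",B)
    r=regions_of("camera",f)[0]["pixels"]; print(" cam",r.sum())
f=F[0]; im=f["color"]
a=cv2.resize(im[130:250,170:270],None,fx=4,fy=4,interpolation=2); b=cv2.resize(im[220:310,365:445],None,fx=4.8,fy=4.8,interpolation=2)[:480]
b=b[:432]; b=cv2.copyMakeBorder(b,0,48,0,0,0); cv2.imwrite("pics/crop1.png",np.hstack([a,b]))
E
python3 fit.py
```

```text
top housing (array([ 0.5494, -0.1882]), (120.28180694580078, 222.83892822265625), 88.39252471923828) 1630
 arch (array([ 0.5335, -0.1814]), (136.14266967773438, 28.756420135498047), 13.344490051269531) 570
 foot (array([0.6809, 0.2517]), (104.56024932861328, 120.78511047363281), 88.39128112792969) 1159 [0.6703 0.2334]
 barrel (array([0.674 , 0.2552]), (120.52619934082031, 59.58192443847656), 0.6075575351715088) [0.6139 0.2249 0.1905] [0.7343 0.2854 0.2309] 1135
 cup [0.4805 0.081  0.0493] [0.4667 0.0666 0.0445] [0.4948 0.0948 0.0547] 91
 cam 2652
scene housing (array([ 0.5437, -0.1749]), (167.7196502685547, 57.68485641479492), 14.154218673706055) 2164
 arch (array([ 0.5426, -0.1776]), (107.75083923339844, 33.225669860839844), 15.430316925048828) 523
 foot (array([0.6805, 0.2477]), (90.04473876953125, 121.65097045898438), 88.54806518554688) 1601 [0.6706 0.2515]
 barrel (array([0.6734, 0.2585]), (123.29524230957031, 60.38468933105469), 0.7320432662963867) [0.6118 0.2276 0.1785] [0.7353 0.289  0.2274] 1136
 cup [0.48   0.0847 0.047 ] [0.4648 0.0693 0.0441] [0.4959 0.0994 0.0499] 106
 cam 3274
```

View pics/crop1.png

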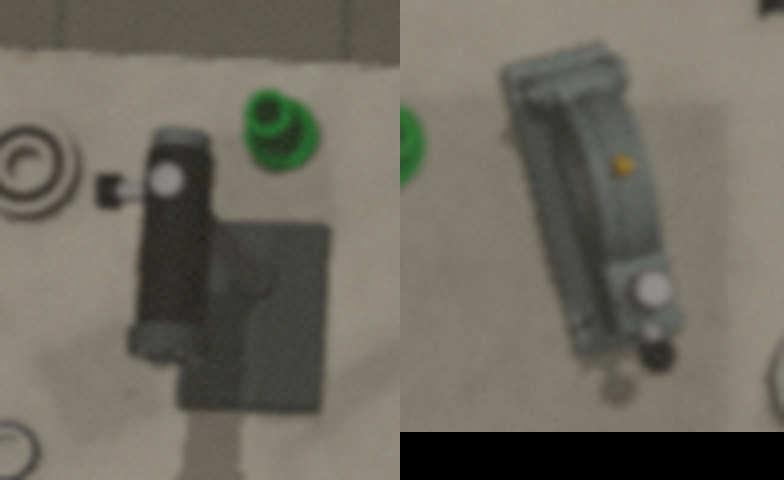

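Emit:
jog_arm(
  moves=[
    [[8.5,3.1,-2.2,0,0,0,0],[8.5,3.1,-2.2,0,0,0,0],[8.5,3.1,-2.2,0,0,0,0],[8.5,3.1,-2.2,0,0,0,0],[8.5,3.1,-2.2,0,0,0,0],[8.5,3.1,-2.2,0,0,0,0],[8.5,3.1,-2.2,0,0,0,0],[8.5,3.1,-2.2,0,0,0,0],[8.5,3.1,-2.2,0,0,0,0],[8.5,3.1,-2.2,0,0,0,0],[8.5,3.1,-2.2,0,0,0,0],[8.5,3.1,-2.2,0,0,0,0],[6,3.1,-2.2,0,0,0,0],[5,3.1,-2.2,0,0,0,-0.03],[4,0,0,0,0,0,0],[4,0,0,0,0,0,0],[4,0,0,0,0,0,0]],
  ],
)

```text
time: 2.82
tool_pos: [0.5031, -0.1888, 0.2312]
tool_rot: [0.0, 0.989, 0.151, -0.0]
contact_force: [-0.9, -0.5, 0.4]
gripper_width: 0.469
grasp_force: 0.0
```

```bash
python3 - <<'E'
from h import *
np.set_printoptions(precision=4,suppress=True)
f=grab_frame("wrist"); cv2.imwrite("pics/w1.png",f["color"]); print(-np.asarray(f["R"]).T@f["t"], f["R"], state()["tool_pos"])
for k in ("pin","cap_ball","housing"):
    for r in regions_of(k,f)[:2]:
        P=pts(f,r["pixels"]); print(k,round(r["p"],2),np.round(r["rect"]),np.median(P,0) if len(P) else 0,len(P))
P=pts(f,f["depth"]>0); ok=np.all((P>[.43,-.255,.02])&(P<[.66,-.12,.13]),1); P=P[ok]; np.save("/tmp/w1",P); print(len(P))
E
```

```text
[ 0.5759 -0.1649  0.3739] [[ 0.2973 -0.9548  0.0002]
 [-0.9111 -0.2836  0.2992]
 [-0.2856 -0.0891 -0.9542]] [ 0.5028 -0.1894  0.2313]
pin 0.9 [321. 220.  27.  33.] [ 0.5037 -0.1882  0.1028] 851
pin 0.16 [494. 166.  94.  86.] [ 0.575  -0.3174  0.0319] 5252
housing 0.73 [324. 150.  75. 219.] [ 0.5624 -0.173   0.0736] 11565
housing 0.45 [ 23. 127.  44.  56.] [0.4862 0.0697 0.009 ] 2172
8537
```

View pics/w1.png

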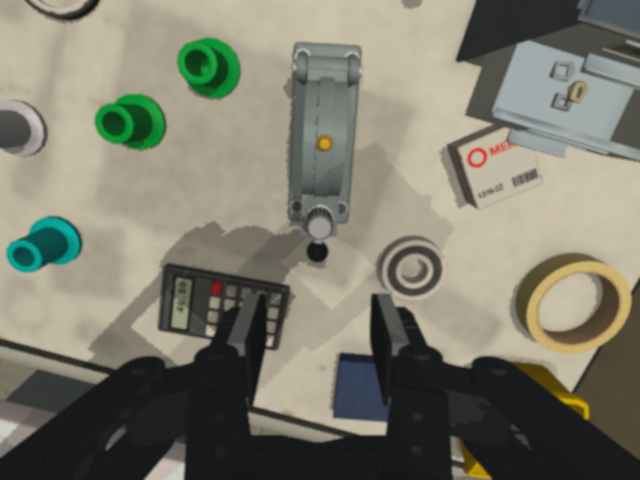

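```bash
python3 - <<'E'
from h import *
np.set_printoptions(precision=4,suppress=True)
f=grab_frame("wrist")
def ray(u,v,z):
    R=np.asarray(f["R"]);o=-R.T@f["t"];d=R.T@np.array([(u-f["cx"])/f["fx"],(v-f["cy"])/f["fy"],1]);return o+d*(z-o[2])/d[2]
ball=ray(317,250,.067);nip=ray(324,143,.111)
r=regions_of("pin",f)[0];P=pts(f,r["pixels"]);T=P[P[:,2]>.098];print("head top",T.mean(0),T.min(0),T.max(0),len(T),np.percentile(P[:,2],[5,50,95]))
print("ball",ball,"nip",nip,np.degrees(np.arctan2(*(nip-ball)[1::-1])),np.linalg.norm((nip-ball)[:2]))
g=f["color"]; hsv=cv2.cvtColor(g,cv2.COLOR_BGR2HSV)
W=np.load("/tmp/w1.npy")
A=W[(W[:,2]>.062)&(W[:,0]>.47)];print(cv2.minAreaRect(A[:,:2].astype(np.float32)*1000))
A=W[(W[:,2]>.080)&(W[:,0]>.525)];print(cv2.minAreaRect(A[:,:2].astype(np.float32)*1000),A[:,2].max())
p,Rt=tr();print(p,Rt.as_matrix())
# cup in wrist view
r=[q for q in regions_of("pin_cup",f)]
for q in r:
    C=pts(f,q["pixels"]);C=C[(C[:,2]>.043)&(C[:,2]<.056)];print(q["rect"],C.mean(0),C.min(0),C.max(0))
E
```

```text
head top [ 0.5013 -0.189   0.1033] [ 0.4914 -0.1986  0.098 ] [ 0.5102 -0.1797  0.1059] 554 [0.0768 0.1028 0.1049]
ball [ 0.4715 -0.1975  0.067 ] nip [ 0.5563 -0.1762  0.111 ] 14.145349116678636 0.08741600839468551
((539.6806640625, -179.40322875976562), (147.08901977539062, 49.709800720214844), 14.281808853149414)
((558.4117431640625, -174.4760284423828), (75.34124755859375, 28.015226364135742), 14.144469261169434) 0.11596534602566624
[ 0.5027 -0.1897  0.2314] [[ 0.9553  0.2955  0.0001]
 [ 0.2955 -0.9553 -0.0001]
 [ 0.      0.0001 -1.    ]]
[44.4, 245.1, 75.9, 53.6] [0.3866 0.038  0.0472] [0.3705 0.0241 0.043 ] [0.4011 0.0535 0.0502]
[206.8, 64.8, 62.8, 63.6] [ 0.5793 -0.07    0.0475] [ 0.564  -0.0846  0.043 ] [ 0.5944 -0.0544  0.05  ]
[127.3, 122.8, 71.0, 59.5] [ 0.5178 -0.0181  0.0474] [ 0.5022 -0.0328  0.043 ] [ 0.5327 -0.0021  0.0506]
[21.9, 126.0, 42.9, 57.6] [0.4815 0.0676 0.0436] [0.4761 0.0668 0.043 ] [0.488  0.0683 0.0441]
```

Emit:
jog_arm(
  moves=[
    [[4,-0.1,-0.1,2.5,0,0,0.053],[4,0,0,3,0,0,0],[4,0,0,3,0,0,0],[4,0,0,3,0,0,0],[4,0,0,2,0,0,0],[4,0,0,1.6,0,0,0],[4,0,0,0,0,0,0],[4,0,0,0,0,0,0],[0,0,0,0,0,0,0],[0,0,0,0,0,0,0],[0,0,0,0,0,0,0],[0,0,0,0,0,0,0],[0,0,0,0,0,0,0]],
  ],
)

```text
time: 4.25
tool_pos: [0.5032, -0.189, 0.0825]
tool_rot: [0.001, 0.992, 0.124, 0.001]
contact_force: [-1.0, 0.1, 6.6]
gripper_width: 0.184
grasp_force: 58.9
```

Emit:
jog_arm(
  moves=[
    [[0,0,0,-0.5,0,0,0],[0,0,0,-1,0,0,0],[0,0,0,-1.5,0,0,0],[0,0,0,-2,0,0,0],[0,0,0,-2,0,0,0],[0,0,0,-2,0,0,0],[0,0,0,-2,0,0,0],[0,0,0,-1,0,0,0],[0,0,0,0,0,0,0],[0,0,0,0,0,0,0]],
  ],
)

```text
time: 5.08
tool_pos: [0.5019, -0.1881, 0.2005]
tool_rot: [0.0, 0.992, 0.124, 0.0]
contact_force: [-0.3, 0.8, -1.4]
gripper_width: 0.186
grasp_force: 58.9
```

```bash
python3 - <<'E'
from h import *
np.set_printoptions(precision=4,suppress=True)
f=grab_frame("wrist"); cv2.imwrite("pics/w2.png",f["color"]); s=state();print(s["tool_pos"],s["gripper_width"],s["grasp_force"],s["contact_force"])
E
```

```text
[ 0.5013 -0.1878  0.1992] 0.18576532096570333 58.8661471568048 [-0.2027 -0.2618 -1.8071]
```

View pics/w2.png

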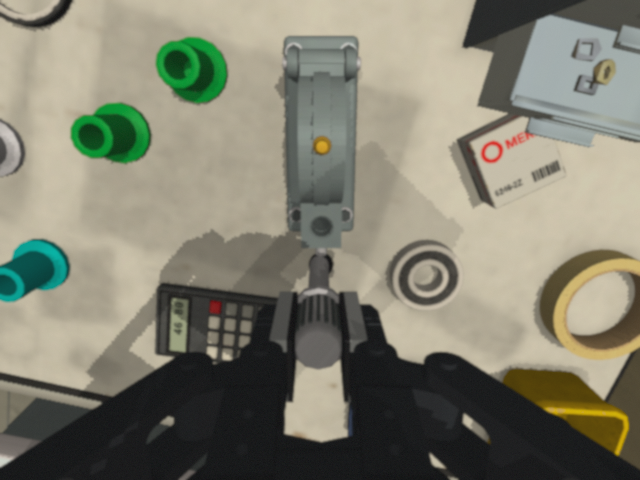

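Emit:
jog_arm(
  moves=[
    [[0,-0.2,-1.5,0,0,0,0],[0,-0.4,-3,0,0,0,0],[0,-0.5,-3.5,0,0,0,0],[0,-0.5,-3.5,0,0,0,0],[0,-0.5,-3.5,0,0,0,0],[0,-0.5,-3.5,0,0,0,0],[0,-0.4,-3.5,0,0,0,0],[0,-0.2,-2.5,0,0,0,0],[0,-0.1,-1.5,0,0,0,0],[0,0,-0.5,0,0,0,0],[0,0,0,0,0,0,0],[0,0,0,0,0,0,0]],
  ],
)

```text
time: 6.13
tool_pos: [0.4044, 0.0602, 0.1993]
tool_rot: [0.0, 0.992, 0.124, -0.001]
contact_force: [-0.6, -0.4, -0.3]
gripper_width: 0.187
grasp_force: 58.9
```

```bash
python3 - <<'E'
from h import *
np.set_printoptions(precision=4,suppress=True)
f=grab_frame("wrist"); cv2.imwrite("pics/w3.png",f["color"])
p,R=tr();print(p,R.as_matrix()[:,0])
P=pts(f,f["depth"]>0)
for lo,hi in((.043,.055),(.044,.052)):
    m=(P[:,2]>lo)&(P[:,2]<hi)&(abs(P[:,0]-.481)<.03)&(abs(P[:,1]-.081)<.03);C=P[m];print(C.mean(0),cv2.minEnclosingCircle(C[:,:2].astype(np.float32)*1000),len(C))
m=(P[:,2]>.003)&(P[:,2]<.045)&(abs(P[:,0]-.481)<.03)&(abs(P[:,1]-.081)<.03);C=P[m];print(cv2.minEnclosingCircle(C[:,:2].astype(np.float32)*1000))
# held pin points
m=(abs(P[:,0]-p[0])<.03)&(abs(P[:,1]-p[1])<.011)&(P[:,2]>.1);C=P[m]
for z in np.arange(.12,.26,.01):
    D=C[abs(C[:,2]-z)<.005]
    if len(D)>5: print(z,D.mean(0)-p,np.ptp(D,0),len(D))
t=np.hstack([f["color"]]);cv2.imwrite("pics/w3.png",t)
E
```

```text
[0.4047 0.0599 0.1996] [ 0.9694  0.2455 -0.0014]
[0.481  0.0832 0.0478] ((480.6907653808594, 83.13935852050781), 15.400408744812012) 1075
[0.481  0.0831 0.0478] ((480.6907653808594, 83.13935852050781), 15.400408744812012) 1067
((480.7767639160156, 83.17407989501953), 23.94092559814453)
0.14 [ 0.0001  0.0013 -0.0572] [0.0062 0.0091 0.0053] 60
0.15000000000000002 [ 0.0003  0.0015 -0.0495] [0.0053 0.0096 0.0099] 133
0.16000000000000003 [ 0.0002  0.0016 -0.0395] [0.0069 0.0097 0.0099] 158
0.17000000000000004 [ 0.0005  0.0015 -0.0294] [0.0052 0.0093 0.01  ] 177
0.18000000000000005 [ 0.001   0.0017 -0.0233] [0.0023 0.0061 0.0031] 28
0.19000000000000006 [ 0.0053  0.003  -0.0061] [0.0085 0.0157 0.0046] 338
0.20000000000000007 [0.0051 0.0023 0.0009] [0.0142 0.0205 0.01  ] 491
0.21000000000000008 [0.007  0.0001 0.0105] [0.0144 0.0208 0.01  ] 859
0.22000000000000008 [0.0008 0.0005 0.0206] [0.0275 0.0207 0.01  ] 2454
0.2300000000000001 [ 0.0075 -0.0036  0.0306] [0.0279 0.0209 0.01  ] 586
0.2400000000000001 [ 0.0036 -0.0028  0.0391] [0.0313 0.022  0.01  ] 1244
0.2500000000000001 [ 0.0083 -0.0057  0.0496] [0.0321 0.022  0.01  ] 964
0.2600000000000001 [ 0.0145 -0.0067  0.0597] [0.0197 0.0219 0.01  ] 378
```

View pics/w3.png

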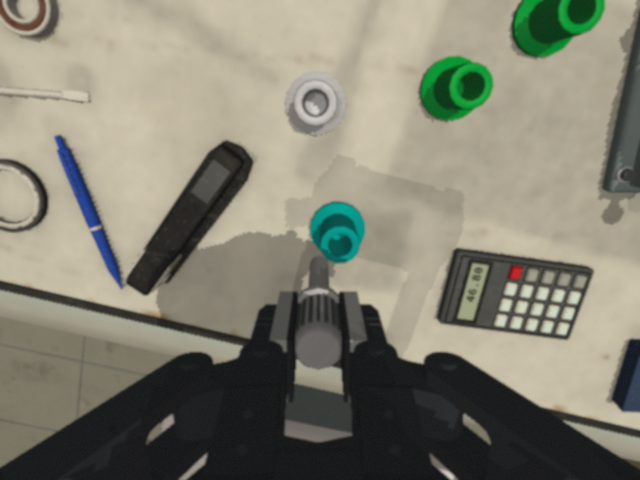

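The tool holds the pin vertically. The grey cup is at pixel (315,100), about 82 mm ahead along tool x.

Emit:
jog_arm(
  moves=[
    [[0,1.5,0,0,0,0,0],[0,2.5,-0.1,0,0,0,0],[0,2.25,-0.1,0,0,0,0],[0,1.5,0,1,0,0,0],[0,0.5,0,2,0,0,0],[0,0,0,2,0,0,0],[0,0,0,1.5,0,0,0],[0,0,0,0.5,0,0,0],[0,0,0,0,0,0,0],[0,0,0,0,0,0,0],[0,0,0,0,0,0,0]],
  ],
)

```text
time: 7.1
tool_pos: [0.4852, 0.0824, 0.1317]
tool_rot: [0.0, 0.992, 0.124, 0.001]
contact_force: [0.1, 0.4, -0.3]
gripper_width: 0.189
grasp_force: 58.9
```

```bash
python3 - <<'E'
from h import *
np.set_printoptions(precision=4,suppress=True)
p,R=tr();print(p)
for n in("wrist","scene"):
    f=grab_frame(n);P=pts(f,f["depth"]>0);o=-np.asarray(f["R"]).T@f["t"]
    m=(abs(P[:,0]-p[0])<.03)&(abs(P[:,1]-p[1])<.03)&(P[:,2]>.06);C=P[m]
    for z in np.arange(.07,.11,.01):
        D=C[abs(C[:,2]-z)<.005]
        if len(D)>5: d=D.mean(0)-o; d=d[:2]/np.linalg.norm(d[:2]); print(n,z,D.mean(0)[:2]+d*.0038,np.ptp(D,0),len(D))
    m=(abs(P[:,0]-p[0])<.03)&(abs(P[:,1]-p[1])<.03)&(P[:,2]>.043)&(P[:,2]<.052);C=P[m]
    if len(C)>9: print(cv2.minEnclosingCircle(C[:,:2].astype(np.float32)*1000))
    v,u=map(int,pix(f,np.array([.481,.083,.06]))[::-1]); 
    c=f["color"][max(0,v-60):v+40,max(0,u-60):u+60]; cv2.imwrite(f"pics/c_{n}.png",cv2.resize(c,(480,400)))
a=cv2.imread("pics/c_wrist.png");b=cv2.imread("pics/c_scene.png");cv2.imwrite("pics/c2.png",cv2.resize(np.hstack([a,b]),(800,333)))
E
```

```text
[0.4852 0.0824 0.1317]
wrist 0.07 [0.482  0.0827] [0.0055 0.0093 0.0027] 29
wrist 0.08 [0.4822 0.0826] [0.0055 0.009  0.0099] 132
wrist 0.09 [0.4821 0.0826] [0.0065 0.0098 0.01  ] 154
wrist 0.09999999999999999 [0.4822 0.0827] [0.0059 0.0093 0.0099] 175
((481.1683044433594, 83.1715087890625), 15.375062942504883)
scene 0.08 [0.4822 0.0835] [0.0055 0.0109 0.009 ] 15
scene 0.09 [0.4821 0.0831] [0.0065 0.0076 0.0087] 16
scene 0.09999999999999999 [0.4824 0.0832] [0.0052 0.0082 0.0083] 14
((480.1057434082031, 84.02523803710938), 16.39324188232422)
```

View pics/c2.png

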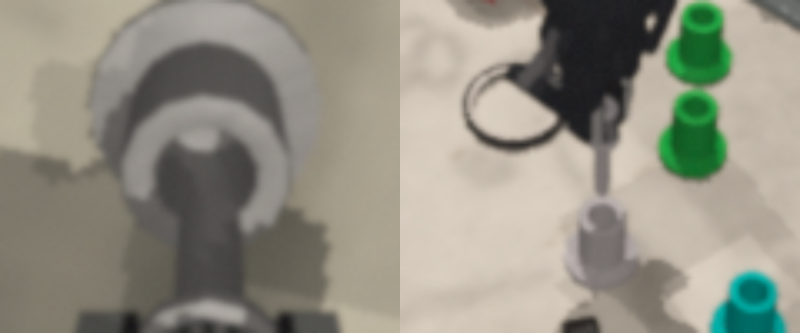

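The pin tip is centred over the grey cup's bore, about 1 mm out. I'll insert it, release and back off.

Emit:
jog_arm(
  moves=[
    [[0,-0.1,0,1,0,0,0],[0,0,0,1.2,0,0,0],[0,0,0,1.2,0,0,0],[0,0,0,1.2,0,0,0],[0,0,0,1,0,0,0],[0,0,0,0.4,0,0,0],[0,0,0,0,0,0,0],[0,0,0,0,0,0,0],[4,0,0,0,0,0,0],[4,0,0,0,0,0,0],[4,0,0,0,0,0,0],[4,0,0,0,0,0,0],[4,0,0,-1,0,0,0],[4,0,0,-2,0,0,0],[4,0,0,-3,0,0,0],[4,0,0,-3,0,0,0],[4,-1,1,-2,0,0,0],[4,-2,1,0,0,0,0],[4,0,0,0,0,0,0],[4,0,0,0,0,0,0]],
  ],
)

```text
time: 8.87
tool_pos: [0.4591, 0.0555, 0.1813]
tool_rot: [0.0, 0.992, 0.124, 0.001]
contact_force: [-0.4, 0.4, -0.4]
gripper_width: 0.469
grasp_force: 0.0
```

```bash
python3 - <<'E'
from h import *
np.set_printoptions(precision=4,suppress=True)
f=grab_frame("wrist");print(tr()[0]);P=pts(f,f["depth"]>0)
m=(abs(P[:,0]-.481)<.03)&(abs(P[:,1]-.083)<.03)&(P[:,2]>.055)&(P[:,2]<.12);C=P[m];print(C.max(0),C.min(0))
T=C[C[:,2]>C[:,2].max()-.006];print(T.mean(0),len(T))
E
```

```text
[0.4591 0.0558 0.1807]
[0.4909 0.0932 0.0928] [0.4705 0.0722 0.0603]
[0.4809 0.0827 0.0898] 712
```

Emit:
jog_arm(
  moves=[
    [[4,-0.5,2,0,0,0,0],[4,-0.7,3.4,0,0,0,0],[4,-0.8,3.8,0,0,0,0],[4,-0.8,3.8,0,0,0,0],[4,-0.8,3.8,0,0,0,0],[4,-0.7,3.4,0,0,0,0],[4,-0.5,2.6,0,0,0,0],[4,-0.2,1.5,0.5,0,0,0],[4,-0.1,0.55,1.5,0,0,0],[4,0,0,2,0,0,0],[4,0,0,2,0,0,0],[4,0,0,2,0,0,0],[4,0,0,0,0,0,0],[4,0,0,0,0,0,0]],
  ],
)

```text
time: 10.08
tool_pos: [0.47, -0.1962, 0.0984]
tool_rot: [-0.001, 0.992, 0.125, -0.002]
contact_force: [0.2, -1.2, -0.7]
gripper_width: 0.468
grasp_force: 0.0
```

```bash
python3 - <<'E'
from h import *
np.set_printoptions(precision=4,suppress=True)
f=grab_frame("wrist");p,R=tr();print(p,R.as_matrix()[:,:2].T)
P=pts(f,f["depth"]>0)
b=f["color"].max(2)[f["depth"]>0]
m=(abs(P[:,0]-.4718)<.016)&(abs(P[:,1]+.1973)<.016)&(P[:,2]>.055)&(P[:,2]<.085)&(b<70);C=P[m];print(len(C),C.min(0),C.max(0),C.mean(0))
u,v=map(int,pix(f,np.array([.4718,-.1973,.067])));print(u,v)
y0=max(0,v-120);cv2.imwrite("pics/w4.png",f["color"][y0:v+120,u-160:u+160])
E
```

```text
[ 0.471  -0.197   0.1001] [[ 0.969   0.2471 -0.0006]
 [ 0.2471 -0.969  -0.0009]]
1023 [ 0.4646 -0.2051  0.064 ] [ 0.4799 -0.1879  0.0773] [ 0.4732 -0.1963  0.0733]
323 277
```

View pics/w4.png

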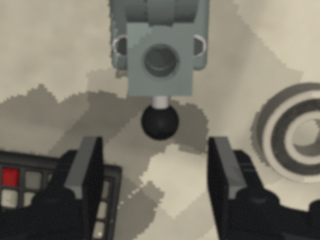

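Emit:
jog_arm(
  moves=[
    [[4,-0.2,0,1,0,0,0],[4,0,0,1.2,0,0,0],[4,0,0,1.2,0,0,0],[4,0,0,0.7,0,0,0],[4,0,0,0,0,0,0],[4,0,0,0,0,0,0],[0,0,0,0,0,0,0],[0,0,0,0,0,0,0],[0,0,0,0,0,0,0],[0,0,0,0,0,0,0],[0,0,0,0,0,0,0]],
  ],
)

```text
time: 11.05
tool_pos: [0.4693, -0.1985, 0.0602]
tool_rot: [0.0, 0.992, 0.124, 0.0]
contact_force: [-0.8, -0.0, 3.2]
gripper_width: 0.167
grasp_force: 58.6
```

```bash
python3 -c "
from h import *
print(state())
f=grab_frame('wrist');u,v=map(int,pix(f,np.array([.4718,-.1973,.067])));print(u,v)
y0=max(0,v-120);cv2.imwrite('pics/w5.png',f['color'][y0:v+100,u-160:u+160])"
```

```text
{'time': 11.05, 'joint_pos': array([-5.46182942e-01, -5.07383024e-02,  2.01874045e+00, -1.09671944e-04,
        1.17225182e+00,  7.75875929e-01]), 'joint_vel': array([ 0.00249771,  0.00050294, -0.00158872, -0.00169552, -0.00058011,
        0.0013969 ]), 'joint_efforts': array([ 2.13122517e-01, -2.87287885e+01, -3.11993730e+01,  1.01211586e-01,
       -2.14505112e-01, -4.27209801e-03]), 'tool_pos': array([ 0.46932504, -0.19848655,  0.06016651]), 'tool_rot': array([4.55549394e-04, 9.92273314e-01, 1.24069417e-01, 4.93002592e-04]), 'contact_force': array([-0.82708119, -0.0382511 ,  3.16087638]), 'ft_torque': array([0.01558838, 0.12258117, 0.02894362]), 'grasp_force': 58.59079420566559, 'gripper_width': 0.16664421250135295}
319 315
```

View pics/w5.png

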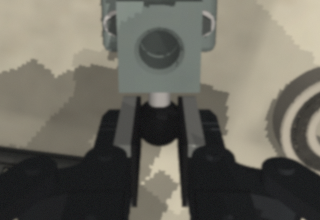

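The fingers hold the ball knob at (160,125) in the crop and stand clear of the ear. I start the swing.

Emit:
jog_arm(
  moves=[
    [[0,0.14,0,-1.36,0,0,0],[0,0.27,0,-1.33,0,0,0],[0,0.4,0,-1.3,0,0,0],[0,0.53,0,-1.25,0,0,0],[0,0.66,0,-1.19,0,0,0],[0,0.77,0,-1.12,0,0,0]],
  ],
)

```text
time: 11.6
tool_pos: [0.4968, -0.1914, 0.1348]
tool_rot: [0.001, 0.992, 0.124, 0.001]
contact_force: [2.3, -3.3, -4.0]
gripper_width: 0.159
grasp_force: 58.7
```

Emit:
jog_arm(
  moves=[
    [[0,0.88,0,-1.04,0,0,0],[0,0.98,0,-0.95,0,0,0],[0,1.07,0,-0.84,0,0,0],[0,1.15,0,-0.73,0,0,0],[0,1.21,0,-0.62,0,0,0],[0,1.27,0,-0.49,0,0,0]],
  ],
)

```text
time: 12.1
tool_pos: [0.56, -0.1747, 0.1825]
tool_rot: [-0.0, 0.992, 0.124, 0.0]
contact_force: [-0.0, -1.0, 0.1]
gripper_width: -0.002
grasp_force: 0.0
```

```bash
python3 - <<'E'
from h import *
np.set_printoptions(precision=4,suppress=True)
s=state();p,R=tr();print(p,s["contact_force"],s["gripper_width"])
f=grab_frame("wrist")
b=f["color"]; 
for n in("wrist","scene"):
    f=grab_frame(n);P=pts(f,f["depth"]>0)
    c,sn=np.cos(.2475),np.sin(.2475);d=P-[.5573,-.1755,0];H=np.stack([d[:,0]*c+d[:,1]*sn,-d[:,0]*sn+d[:,1]*c,d[:,2]],1)
    m=(abs(H[:,1])<.012)&(H[:,0]>-.08)&(H[:,0]<.15)&(H[:,2]>.06)&(H[:,2]<.25)
    for x0 in np.arange(-.06,.13,.015):
        D=H[m&(abs(H[:,0]-x0)<.0075)]
        if len(D)>5:print(n,round(x0,3),D[:,2].min(),D[:,2].max(),len(D))
E
```

```text
[ 0.56   -0.1747  0.1825] [-0.0493 -0.9758  0.1187] -0.0016274440986572115
wrist -0.03 0.08115808513214827 0.09956759412911208 219
wrist -0.015 0.0954272720270337 0.23263885676699475 782
wrist 0.0 0.09997745343788493 0.24885783146585322 2206
wrist 0.015 0.0941064102917443 0.24998967443791095 8480
wrist 0.03 0.07552661567574727 0.09916172349693216 1216
wrist 0.045 0.06523526791827204 0.08425709221999433 1041
wrist 0.06 0.060113558734802855 0.06749807716079083 226
scene -0.06 0.06067167140003767 0.07694939188315167 47
scene -0.045 0.06870269074780384 0.08509495985845254 60
scene -0.03 0.07695168624512157 0.09979903332707887 73
scene -0.015 0.06134411497896448 0.24973038400198802 105
scene 0.0 0.07595678994183613 0.23611211628771991 134
scene 0.015 0.06031138861995638 0.23514232209199556 69
scene 0.03 0.06363467441958769 0.09624036857886398 25
scene 0.045 0.06577241758732953 0.07763900932698828 21
```

The knob slipped off the fingertips and the cap fell shut again. I'll grip deeper this time.

Emit:
jog_arm(
  moves=[
    [[4,-1,0,0,0,0,0],[4,-2,0,0,0,0,0],[4,-2.5,0,0,0,0,0],[4,-2,0,0,0,0,0],[4,-1.4,0,0.5,0,0,0],[4,-0.5,0,2,0,0,0],[4,0,0,3,0,0,0],[4,0,0,3,0,0,0],[4,0,0,2.5,0,0,0],[4,0,0,1.5,0,0,0],[4,0,0,0.5,0,0,0],[4,0,0,0,0,0,0],[4,0,0,0,0,0,0],[0,0,0,0,0,0,0],[0,0,0,0,0,0,0],[0,0,0,0,0,0,0],[0,0,0,0,0,0,0]],
  ],
)

```text
time: 13.67
tool_pos: [0.469, -0.1986, 0.0534]
tool_rot: [0.0, 0.992, 0.124, 0.001]
contact_force: [-2.2, 1.9, 7.3]
gripper_width: 0.168
grasp_force: 58.4
```

Emit:
jog_arm(
  moves=[
    [[0,0.14,0,-1.36,0,0,0],[0,0.27,0,-1.33,0,0,0],[0,0.4,0,-1.3,0,0,0],[0,0.53,0,-1.25,0,0,0],[0,0.66,0,-1.19,0,0,0]],
  ],
)

```text
time: 14.08
tool_pos: [0.4885, -0.1936, 0.1169]
tool_rot: [0.001, 0.992, 0.124, 0.001]
contact_force: [9.7, -1.8, -8.2]
gripper_width: 0.165
grasp_force: 58.6
```

Emit:
jog_arm(
  moves=[
    [[0,0.85,0,-1.05,0,0,0],[0,0.95,0,-0.99,0,0,0],[0,1.0,0,-0.92,0,0,0]],
  ],
)

```text
time: 14.33
tool_pos: [0.5129, -0.1874, 0.1462]
tool_rot: [0.001, 0.992, 0.124, -0.004]
contact_force: [-20.5, -8.6, 16.0]
gripper_width: 0.163
grasp_force: 66.7
```

Emit:
jog_arm(
  moves=[
    [[0,0.98,0,-0.9,0,0,0],[0,1.12,0,-0.78,0,0,0]],
  ],
)

```text
time: 14.5
tool_pos: [0.5345, -0.1819, 0.1635]
tool_rot: [0.001, 0.992, 0.124, -0.002]
contact_force: [-1.9, -4.2, -1.8]
gripper_width: 0.165
grasp_force: 78.8
```

Emit:
jog_arm(
  moves=[
    [[0,1.2,0,-0.65,0,0,0],[0,1.27,0,-0.52,0,0,0],[0,1.31,0,-0.38,0,0,0]],
  ],
)

```text
time: 14.75
tool_pos: [0.5721, -0.1723, 0.1793]
tool_rot: [0.001, 0.992, 0.124, -0.001]
contact_force: [-1.7, -3.8, -2.2]
gripper_width: 0.166
grasp_force: 59.5
```

Emit:
jog_arm(
  moves=[
    [[0,1.34,0,-0.25,0,0,0],[0,1.36,0,-0.1,0,0,0],[0,1.36,0,0.04,0,0,0],[0,1.35,0,0.16,0,0,0],[0,0,0,0,0,0,0]],
  ],
)

```text
time: 15.17
tool_pos: [0.6259, -0.1576, 0.1799]
tool_rot: [-0.0, 0.992, 0.125, 0.0]
contact_force: [-0.2, -0.1, -0.4]
gripper_width: -0.002
grasp_force: 0.0
```

```bash
cat > cap.py <<'E'
from h import *
np.set_printoptions(precision=4,suppress=True)
print(tr()[0])
def hf(P):
    c,sn=np.cos(.2475),np.sin(.2475);d=P-[.5573,-.1755,0];return np.stack([d[:,0]*c+d[:,1]*sn,-d[:,0]*sn+d[:,1]*c,d[:,2]],1)
for n in("wrist","scene","top"):
    f=grab_frame(n);H=hf(pts(f,f["depth"]>0))
    m=(abs(H[:,1])<.014)&(H[:,2]>.03)&(H[:,2]<.3)
    for x0 in np.arange(-.105,.16,.015):
        D=H[m&(abs(H[:,0]-x0)<.0075)]
        if len(D)>5:print(n,round(x0,3),D[:,2].min(),D[:,2].max(),len(D))
    cv2.imwrite(f"pics/cap_{n}.png",f["color"])
E
python3 cap.py
```

```text
[ 0.6259 -0.1576  0.1799]
wrist 0.015 0.17153398909672532 0.18978731593147963 526
wrist 0.03 0.17272649835053783 0.17476599837105947 11
wrist 0.06 0.12458886565764966 0.23622661521154975 2066
wrist 0.075 0.09106605361959741 0.2648528341240382 8395
wrist 0.09 0.12040453694442359 0.27131712533095376 13234
scene -0.075 0.0300496671533537 0.06391856757502169 66
scene -0.06 0.032844629472203415 0.06376105409789601 58
scene -0.045 0.03310090332179633 0.06311919898478546 64
scene -0.03 0.03274836935853271 0.08234129544625093 88
scene -0.015 0.032089924210406504 0.09156690962519015 113
scene 0.0 0.03016816682381021 0.1988155484026091 150
scene 0.015 0.03157803788924257 0.2008656373487072 210
scene 0.03 0.030390212820904886 0.16363947115883543 74
scene 0.045 0.038470481400923164 0.288365011259036 174
scene 0.06 0.06307188015850537 0.2892123071678802 334
scene 0.075 0.12000169514779244 0.23578503175028953 37
top 0.045 0.14165220572945553 0.15017203128898868 29
top 0.06 0.10110613935366916 0.23383132250998886 90
top 0.075 0.0944683261959243 0.13409334640053203 15
```

The cap is balanced half open at about 1.3 rad, with the ball near housing x = 15 mm. I'll push it over with closed fingers from the front.

Emit:
jog_arm(
  moves=[
    [[0,0,0,-2,0,0,0],[0,0,0,-3,0,0,0],[0,0,0,-1.5,0,0,0],[0,-1.5,0,0,0,0,0],[0,-3,0,0,0,0,0],[0,-3,0,0,0,0,0],[0,-2.5,0,0,0,0,0],[0,-0.8,0,1.5,0,0,0],[0,0,0,3,0,0,0],[0,0,0,2,0,0,0],[0,0,0,0.5,0,0,0],[0,1,0,0,0,0,0],[0,1.5,0,0,0,0,0],[0,1.5,0,0,0,0,0],[0,1.5,0,0,0,0,0],[0,1.5,0,0,0,0,0],[0,1.2,0,0,0,0,0],[0,0,0,0,0,0,0],[0,0,0,0,0,0,0]],
  ],
)

```text
time: 16.9
tool_pos: [0.6003, -0.1651, 0.1759]
tool_rot: [0.001, 0.992, 0.125, 0.001]
contact_force: [-0.3, -0.1, -1.0]
gripper_width: 0.001
grasp_force: 0.0
```

```bash
python3 cap.py
```

```text
[ 0.6003 -0.1651  0.1759]
wrist -0.015 0.03340223737942434 0.03764748292587003 57
wrist 0.0 0.03162032979637313 0.03603422647579509 177
wrist 0.015 0.03420837168746911 0.08891166631469069 686
wrist 0.03 0.04370060778129928 0.23200347487517115 1497
wrist 0.045 0.058458411483426065 0.24733319359717196 3353
wrist 0.06 0.07284479440163659 0.26745904255122177 18101
wrist 0.075 0.13863384913656127 0.16752677096370489 175
wrist 0.09 0.12689560084294074 0.19839386703224185 3017
wrist 0.105 0.09055218489050025 0.19725634421992047 2201
wrist 0.12 0.08928131713520944 0.09482464497087617 32
scene -0.075 0.032780015429936596 0.06394845812371526 68
scene -0.06 0.031159024006938225 0.06209423457911929 60
scene -0.045 0.030814969210253125 0.06353360688837888 67
scene -0.03 0.03185081703852074 0.08262354745217161 88
scene -0.015 0.0326237838037128 0.09207982653680906 114
scene 0.0 0.03114206109266687 0.09173316120452073 114
scene 0.015 0.03185055464735668 0.2838970473761402 125
scene 0.03 0.03327478650363765 0.2842564783475024 285
scene 0.045 0.04480209699975943 0.23007214985053673 108
scene 0.06 0.059237676411211415 0.2238728004223785 56
scene 0.075 0.06364755088374521 0.14900815449343216 111
scene 0.09 0.07702714135680946 0.19095400326693993 211
scene 0.105 0.07424975207172209 0.19415757209791368 67
top 0.015 0.08004914727350278 0.0887306811043449 7
top 0.03 0.05469404850417224 0.20936406646981598 58
top 0.045 0.05881726263595164 0.1979676172956825 50
top 0.105 0.08650133174053085 0.16716124935731463 16
```

The ball is now at housing x ≈ 0.105, z ≈ 0.19, so the cap rests on its stop. Next is the bearing.

Emit:
jog_arm(
  moves=[
    [[0,-1,0,0,0,0,0],[2,-1.5,0,0,0,0,0],[4,-1.5,0,0,0,0,0],[4,-0.7,0,1,0,0,0],[4,0,0,2,0,0,0],[4,0,0,1.3,0,0,0],[4,0,0,0,0,0,0],[4,0,0,0,0,0,0]],
  ],
)

```text
time: 17.72
tool_pos: [0.5523, -0.1763, 0.1296]
tool_rot: [-0.001, 0.992, 0.124, -0.001]
contact_force: [1.3, -0.1, 1.0]
gripper_width: 0.468
grasp_force: 0.0
```

```bash
python3 - <<'E'
from h import *
from cap import hf
p,R=tr();print(p,R.as_matrix()[:,0],hf(p[None]))
for n in("wrist","scene"):
    f=grab_frame(n);H=hf(pts(f,f["depth"]>0))
    for z in(.068,.075,.082,.089):
        D=H[(abs(H[:,0])<.045)&(abs(H[:,1])<.016)&(abs(H[:,2]-z)<.0035)]
        if len(D)>5:print(n,z,D.mean(0),D.min(0),D.max(0),len(D))
E
```

```text
[ 0.5523 -0.1763  0.1296]
wrist -0.075 0.058189995046701255 0.06208655390843222 409
wrist -0.06 0.03444967543562284 0.062130914489529884 1035
wrist -0.045 0.05856995705807404 0.062280498722659484 1049
wrist -0.03 0.04310682142143374 0.08208629105306801 717
wrist -0.015 0.032635734361796315 0.09075477193377106 992
wrist 0.0 0.03203179560676489 0.21496827655840345 6505
wrist 0.015 0.033981054555231455 0.22213111809951416 3118
wrist 0.03 0.04415991683488352 0.08203035524344066 1656
wrist 0.045 0.058672554460835885 0.0726618272893506 1490
wrist 0.06 0.0700688432992282 0.08045617131695969 1875
wrist 0.075 0.07055826209675885 0.14823157067746554 3720
wrist 0.09 0.1447119671916713 0.1742885702565045 7604
scene -0.075 0.03027104153418804 0.061805039683515424 65
scene -0.06 0.0315838360643645 0.0627102867409958 54
scene -0.045 0.03135903575017446 0.29998970175569156 155
scene -0.03 0.03050581812838753 0.25959526562382046 111
scene -0.015 0.031980702754771814 0.24234255802753238 176
scene 0.0 0.03035260212777124 0.09203606421824245 114
scene 0.015 0.03269982553990233 0.0899873474773465 121
sce
[... 894 characters left out ...]
[ 0.0386 -0.0001  0.0673] [ 0.0267 -0.0159  0.0645] [0.045  0.016  0.0715] 694
wrist 0.075 [0.0215 0.0009 0.0754] [-0.0276 -0.0072  0.0715] [0.0285 0.0087 0.0785] 392
wrist 0.082 [0.0085 0.0007 0.0825] [-0.025  -0.0073  0.0785] [0.0248 0.0087 0.0855] 822
wrist 0.089 [0.001  0.0006 0.0889] [-0.0182 -0.0074  0.0855] [0.0176 0.0086 0.0921] 2030
scene 0.068 [0.0133 0.0038 0.0679] [-0.0318 -0.016   0.0652] [0.045  0.0148 0.0715] 60
scene 0.075 [-0.0069  0.0067  0.0754] [-0.0291 -0.0074  0.0717] [0.0253 0.0112 0.0783] 62
scene 0.082 [-0.0042  0.005   0.0821] [-0.0242 -0.0052  0.0786] [0.0224 0.0125 0.0854] 56
scene 0.089 [-0.0021  0.0028  0.0883] [-0.0202 -0.0064  0.0856] [0.017  0.0114 0.0925] 73
```

Emit:
jog_arm(
  moves=[
    [[4,0,-0.1,1.5,0,0,0],[4,0,0,2,0,0,0],[4,0,0,2,0,0,0],[4,0,0,1,0,0,0],[4,0,0,0.4,0,0,0],[4,0,0,0,0,0,0],[4,0,0,0,0,0,0],[0,0,0,0,0,0,0],[0,0,0,0,0,0,0],[0,0,0,0,0,0,0],[0,0,0,0,0,0,0],[0,0,0,0,0,0,0]],
  ],
)

```text
time: 18.97
tool_pos: [0.5541, -0.1761, 0.0638]
tool_rot: [0.001, 0.992, 0.124, 0.001]
contact_force: [-0.5, -0.1, 6.1]
gripper_width: 0.178
grasp_force: 59.3
```

Emit:
jog_arm(
  moves=[
    [[0,0,0,-0.5,0,0,0],[0,0,0,-1,0,0,0],[0,0,0,-1.5,0,0,0],[0,0,0,-2,0,0,0],[0,0,0,-2,0,0,0],[0,0,0,-2,0,0,0],[0,0,0,-2,0,0,0],[0,0,0,-2,0,0,0],[0,0,0,-1.5,0,0,0],[0,0,0,-0.5,0,0,0],[0,-0.5,-1,0,0,0,0],[0,-0.8,-2,0,0,0,0],[0,-0.8,-2,0,0,0,0],[0,-0.5,-1,0,0,0,0],[0,0,0,0,0,0,0]],
  ],
)

```text
time: 20.22
tool_pos: [0.511, -0.1218, 0.2104]
tool_rot: [-0.001, 0.992, 0.125, -0.001]
contact_force: [1.1, 0.1, -1.3]
gripper_width: 0.173
grasp_force: 59.4
```

Emit:
jog_arm(
  moves=[
    [[0,0,0,0,0,0,-0.117],[0,0,0,0,0,0,-0.117],[0,0,0,0,0,0,-0.117],[0,0,0,0,0,0,-0.117],[0,0,0,0,0,0,-0.117],[0,0,0,0,0,0,-0.117],[0,0,0,0,0,0,-0.117],[0,0,0,0,0,0,-0.117],[0,0,0,0,0,0,-0.117],[0,0,0,0,0,0,-0.117],[0,0,0,0,0,0,-0.117],[0,0,0,0,0,0,0]],
  ],
)

```text
time: 21.22
tool_pos: [0.513, -0.1242, 0.2114]
tool_rot: [-0.0, 0.719, 0.695, -0.0]
contact_force: [0.4, -0.1, -1.8]
gripper_width: 0.176
grasp_force: 59.3
```

```bash
python3 - <<'E'
from h import *
np.set_printoptions(precision=4,suppress=True)
p,R=tr();print(p,R.as_matrix().T)
G=[]
for n in("wrist","scene","top"):
    f=grab_frame(n);P=pts(f,f["depth"]>0)
    # camera foot & barrel
    C=P[np.all((P>[.58,.15,.009])&(P<[.78,.34,.018]),1)]
    if len(C)>50:print(n,"foot",cv2.minAreaRect(C[:,:2].astype(np.float32)*1000),len(C))
    B=P[np.all((P>[.58,.15,.17])&(P<[.78,.34,.24]),1)]
    for x in np.arange(.62,.74,.02):
        D=B[abs(B[:,0]-x)<.01]
        if len(D)>9:print(n,x,"y",np.percentile(D[:,1],[1,50,99]),"zmax",np.percentile(D[:,2],98),D[D[:,2]>np.percentile(D[:,2],90)][:,1].mean(),len(D))
    if len(B):print("xmin",np.percentile(B[:,0],[.5,2]))
    # bearing held
    D=P[(np.linalg.norm(P[:,:2]-p[:2],axis=1)<.045)&(P[:,2]<p[2]-.004)&(P[:,2]>.14)]
    if len(D)>9:print(n,"brg",D.min(0),D.max(0),D.mean(0),len(D))
    S=P[np.all((P>[.45,.05,.07])&(P<[.51,.12,.1]),1)]
    if len(S)>9:print(n,"pin",S.mean(0),S.max(0))
E
```

```text
[ 0.513  -0.1242  0.2114] [[ 0.0335  0.9994  0.0002]
 [ 0.9994 -0.0335 -0.0011]
 [-0.0011  0.0002 -1.    ]]
wrist brg [ 0.506  -0.0911  0.2014] [ 0.5217 -0.0894  0.2073] [ 0.5138 -0.0899  0.2048] 126
scene foot ((696.00439453125, 225.99156188964844), (136.87887573242188, 162.8040771484375), 84.22273254394531) 1620
scene 0.62 y [0.2294 0.2499 0.2685] zmax 0.22092483809385033 0.24866381955036568 373
scene 0.64 y [0.2326 0.2521 0.2658] zmax 0.21886663502284728 0.24879452403354113 130
scene 0.66 y [0.2307 0.2521 0.2657] zmax 0.21949717690154985 0.24924190582467431 154
scene 0.68 y [0.2321 0.2514 0.2652] zmax 0.21846745153817992 0.24577023130732395 134
scene 0.7000000000000001 y [0.2311 0.2603 0.2885] zmax 0.22657933089320564 0.24632372574876424 252
scene 0.7200000000000001 y [0.2318 0.2534 0.2689] zmax 0.21821943039894776 0.24856354536393188 81
xmin [0.613  0.6137]
scene brg [ 0.5027 -0.1486  0.1747] [ 0.5227 -0.0883  0.207 ] [ 0.5078 -0.1161  0.1928] 201
scene pin [0.477  0.0857 0.0842] [0.4878 0.0941 0.0927]
top foot ((701.6762084960938, 226.25157165527344), (97.79257202148438, 189.6123046875), 69.82250213623047) 1190
top 0.62 y [0.225  0.2422 0.2642] zmax 0.22406803934343603 0.2442677906655723 200
top 0.64 y [0.2279 0.241  0.2615] zmax 0.22128285337149647 0.2444297711234902 167
top 0.66 y [0.2267 0.2396 0.2599] zmax 0.22201692594382802 0.24502050074103152 171
top 0.68 y [0.2269 0.2405 0.261 ] zmax 0.22117343671174228 0.2439696550180339 164
top 0.7000000000000001 y [0.2265 0.2469 0.2851] zmax 0.2293361670980732 0.24335874731465512 258
top 0.7200000000000001 y [0.2261 0.2396 0.2804] zmax 0.2214251888778754 0.24238839421718256 149
xmin [0.6144 0.6149]
top pin [0.4796 0.0799 0.0895] [0.4887 0.0888 0.0974]
```

Emit:
jog_arm(
  moves=[
    [[0,1,0,0,0,0,0],[0,2,0,0,0,0,0],[0,3,0,0,0,0,0],[0,3.2,0,0,0,0,0],[0,3.2,0.1,0,0,0,0],[0,3.2,0.1,0,0,0,0],[0,3.2,0.1,0,0,0,0],[0,3.2,0.1,0.1,0,0,0],[0,3.2,0.1,0.1,0,0,0],[0,3.2,0.1,0.1,0,0,0],[0,2.8,0.1,0.1,0,0,0],[0,2.2,0.1,0.1,0,0,0],[0,1.7,0,0.1,0,0,0],[0,1.1,0,0.1,0,0,0],[0,0.6,0,0,0,0,0],[0,0.25,0,0,0,0,0],[0,0,0,0,0,0,0],[0,0,0,0,0,0,0],[0,0,0,0,0,0,0],[0,0,0,0,0,0,0]],
  ],
)

```text
time: 23.03
tool_pos: [0.5343, 0.2453, 0.2053]
tool_rot: [0.0, 0.72, 0.694, 0.0]
contact_force: [0.2, 1.1, -1.2]
gripper_width: 0.176
grasp_force: 59.3
```

```bash
python3 - <<'E'
from h import *
np.set_printoptions(precision=4,suppress=True)
p,R=tr();print(p,R.as_matrix().T)
for n in("wrist","scene","top"):
    f=grab_frame(n);P=pts(f,f["depth"]>0)
    if n=="scene":cv2.imwrite("pics/end.png",cv2.resize(f["color"][150:350,130:450],(800,500)))
    D=P[(np.linalg.norm(P[:,:2]-p[:2],axis=1)<.045)&(P[:,2]<p[2]-.004)&(P[:,2]>.14)]
    if len(D)>9:print(n,"brg",D.min(0),D.max(0),D.mean(0),len(D))
    D=P[np.all((P>[.58,.15,.17])&(P<[.64,.34,.24]),1)]
    if len(D)>9:print(n,"lens",np.percentile(D,[1,50,99],axis=0))
    S=P[np.all((P>[.45,.05,.07])&(P<[.51,.12,.1]),1)]
    if len(S)>9:print(n,"pin",S.mean(0),S.max(0))
E
```

```text
[0.5343 0.2453 0.2053] [[ 0.0363  0.9993 -0.0001]
 [ 0.9993 -0.0363  0.0002]
 [ 0.0002 -0.0001 -1.    ]]
wrist brg [0.5274 0.2785 0.1954] [0.5431 0.2802 0.2013] [0.5353 0.2796 0.199 ] 135
wrist lens [[0.614  0.2306 0.1849]
 [0.6193 0.253  0.2133]
 [0.6397 0.2681 0.2213]]
scene brg [0.5241 0.2194 0.1703] [0.5429 0.2808 0.2011] [0.5282 0.2511 0.1864] 285
scene lens [[0.6129 0.2428 0.1814]
 [0.6165 0.2567 0.208 ]
 [0.6395 0.2688 0.2213]]
scene pin [0.477  0.0854 0.0838] [0.4886 0.0925 0.0935]
top brg [0.5253 0.2164 0.1863] [0.5395 0.2391 0.2001] [0.5283 0.2274 0.1931] 11
top lens [[0.6141 0.2253 0.1934]
 [0.6248 0.2409 0.2165]
 [0.6397 0.2613 0.2242]]
top pin [0.4798 0.0799 0.0901] [0.4887 0.0889 0.0963]
```

View pics/end.png

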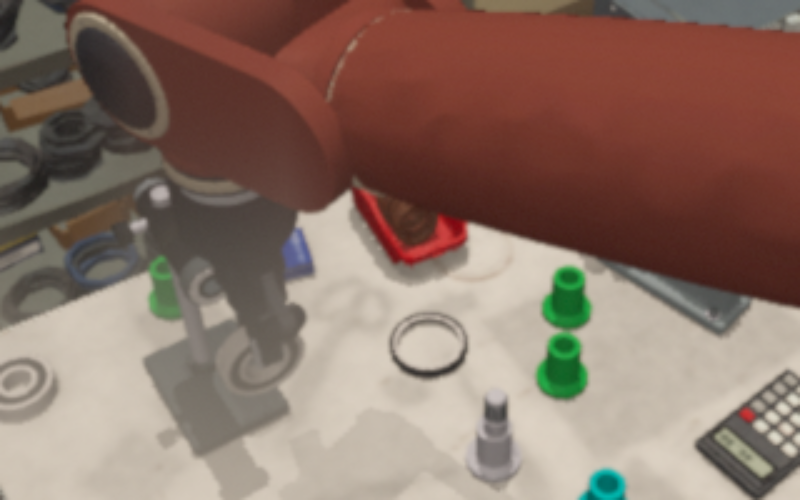

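The last view shows the bearing held at (262,358) in front of the lens at (208,285), and the pin upright in the grey cup at (495,430). The measured offsets are within tolerance.

```bash
python3 -c "
from plant import *
print(job_done())"
```

```text
the job is handed in; nothing more can be done
None
```

I handed the job in, with no verdict returned: the pin stands in the grey cup, the cap rests open on its stop, and the bearing is held on the lens axis about 80 mm from the lens. It took about 23 s; the cap slipped from the grip twice on the way, fell shut once, and was finally pushed open with closed fingers.

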